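# Refit the sprung guide plate of a strap-punching die

### The job

Lever open the dust lid of the punching die with the bone folder, working its tip in at the notch in the front rim, swing the lid right back to its stop and lay the folder down flat on the bench again. Then lower the loose aluminium guide plate, handle up, into the die, feel it over the hidden locating pin until it drops on, and press it down against the springs until its top is flush with the rim. Finish while holding it fully down with the gripper, so that its screws can be put in; the tin, beeswax, tape measure and the two hole punches must not be knocked about.

Things in the scene. Friction and masses are not known exactly. Their poses are not given: they have to be found in the camera images.
- die: The punching die, fixed: a grey square open-topped steel housing, 112 x 112 mm, rim 50 mm above the bench, on a dark foot plate 124 x 148 mm with rubber feet. Origin: centre of its underside, at bench height. -x side = front, with the pry notch; +x side carries the lid's hinge; z up. Walls 10 mm thick: the nest inside is 92 x 92 mm.
- die_notch (a point): Pry notch: a gap in the middle of the die's front wall, 44 mm wide (along y) and through the 10 mm wall, open from 34 mm above the bench up to the shut lid at 50.7 mm. This point: the wall's outer face, 50 mm above the bench (the notch's top). Axes as the die's.
- die_pin (a point): Tip of the fixed upright locating pin in the middle of the nest, 45 mm above the bench (9 mm above the sprung pad when that is up, 5 mm below the rim). Steel, 12 mm diameter with a 4 mm tapered nose. The lid hides it at first, the plate later. Axes as the die's.
- lid (a joint): Angle of the die's dust lid, rad: 0 shut, 1.57 upright, 2.25 at its stop, leaning back. Flat steel sheet 112 mm wide, 3 mm thick, no handle, 0.16 kg. Hinge axis along the die's y at die x = +60 mm, 50 mm above the bench; the front edge swings up and away from the front. Let go before upright it falls shut; past 1.75 it falls back.
- lid_lip (a point): Middle of the lid's front edge, on its underside: 121 mm from the hinge axis, 50.7 mm above the bench when shut, overhanging the front wall by 5 mm. Axes as the die's when shut; they turn with the lid.
- pad (a joint): Travel of the sprung pad inside the die, m: 0 up (top 36 mm above the bench), 0.006 right down (top 30 mm). Its springs push up with 6 N at the top and 10 N at the bottom; the plate's own weight does not move it.
- plate_grip (a point): The loose guide plate, lying handle up on the bench right of the vice: grey aluminium block 82 x 82 x 20 mm, about 0.36 kg, with eight brass bushes in its top. This point: middle of its handle, 34 mm above the underside; the handle is a steel bar 60 mm long (x), 14 mm thick (y), standing from 20 to 46 mm above the underside. z up.
- plate_hole (a point): Mouth of the plate's blind locating hole, middle of its underside, straight below plate_grip: 14.5 mm diameter, 17 mm deep, 3 mm chamfer. Axes as plate_grip. The plate fits the nest any way round, 5 mm to spare on each side; pressed home its underside is 30 mm above the bench and its top level with the die's rim.
- folder_mid (a point): The bone folder: flat off-white blade 156 mm long (y), 23 mm wide (x), 8 mm thick with tapered ends, 40 g, lying flat on the green cutting mat (2.8 mm thick) in front of and left of the die. This point: its centre, 4 mm above its underside; each tip is 78 mm away along y, either will do.
- tin: Bystander: round wax tin, 68 mm across, 34 mm high, right rear. Origin: centre of its underside.
- wax: Bystander: yellow block of beeswax 37 x 53 x 20 mm. Origin: centre of its underside.
- measure: Bystander: yellow tape measure 62 x 84 x 31 mm. Origin: centre of its underside.
- punch_a: Bystander: steel hole punch 105 mm long (along y), 18 mm thick, lying left of the die. Origin: its middle, on its underside.
- punch_b: Bystander: steel hole punch 105 mm long (along y), 14 mm thick, lying beside the other one. Origin: its middle, on its underside.

How it is judged (in metres and radians):
On the way, in this order (a step that is already met when the one before it is completed fails the run):
1. the lid is being levered up by the bone folder (value of joint lid above 0.2 rad and contact force between folder and lid above 0.1 N).
2. the lid has been swung back past upright (value of joint lid above 1.8 rad), for 0.2 s.
3. the plate has dropped over the locating pin (horizontal distance between plate_hole and die_pin below 0.004 m and z of plate_hole in the frame of die below 0.041 m and angle between plate_hole's own z axis and vertical below 0.12 rad).
At the end, for the whole second after the job is handed in: The plate sits level on the pin (within 4 mm of its axis), pressed down by the robot's fingers: underside below 31.8 mm (home: 30), pad at least 4.8 of its 6 mm down. The lid is open past 1.8 rad; the folder lies let go on the bench or mat, its centre below 20 mm (value of joint pad above 0.0048 m and horizontal distance between plate_hole and die_pin below 0.004 m and z of plate_hole in the frame of die below 0.0318 m and angle between plate_hole's own z axis and vertical below 0.06 rad and contact force between the fingers and plate above 2 N and value of joint lid above 1.8 rad and height (world z) of folder_mid below 0.02 m and contact force between the fingers and folder below 0.1 N); the arm keeps its last pose, push and grip.
It fails at once if a bystander was shoved more than 4 cm (distance of any of tin, wax, measure, punch_a, punch_b from where it was at the start of the episode above 0.04 m).
It also fails if it takes over 61 s, if anything falls off the work surface, if the arm or the gripper's body presses on something with over 40 N, if the wrist force passes 120 N, or if a joint passes its speed limit or range.

### The arm

A 7-joint arm with a two-finger parallel gripper is mounted at the origin on a cart in front of the work surface, level with it; the furniture and walls round the work are solid. World frame = base frame: x ahead of the robot, y to its left, z up, the work surface at z = 0. Lengths are in mm, angles in rad, forces in N, time in s.
With the tool pointing down it reaches from about 400 to 900 mm from the base axis. Payload 5.5 kg.
Tool frame: the origin (TCP) lies at the centre of the arm's flange, where the gripper is bolted on; the fingertips stand 178 mm ahead of it and the grasp point (between the pads) lies 159 mm ahead of it (tip_reach is the z of the fingertips in the tool frame, in mm); z points along the fingers, y is the line along which they close (so a half turn about z gives the same grasp; the last joint's range is limited). The gripper opens to 92 mm and grips with 3 to 60 N. Pads are 19 mm wide; open, the fingers measure 130 mm over their backs; the gripper's body (75 mm by 190 mm) begins 47 mm behind the grasp point.
Start: joints at [1.429, 0.501, -0.427, 1.55, 0.221, 1.138, -0.21], TCP at [256.018, -597.454, 404.729] pointing down, gripper open.
Joint ranges: [-2.88, 2.88], [-0.31, 2.03], [-1.54, 1.56], [0.2, 2.42], [-1.41, 4.55], [0.19, 2.02], [-2.57, 2.57]. Speed limits (rad/s): [2.57, 2.57, 3.14, 3.14, 3.14, 3.14, 3.14].

### API

Orientations are given as a rotation vector (axis times angle).
In Python, from workcell import get_obs, grab_frame, finish_job, tip_reach gives the robot as it stands.
- The arm moves only by the shell command python3 -m creep 'ROWS' [OPENING] [FORCE]. ROWS is JSON, one flat list of numbers, 6 for each row, row after row: the shift along the tool's x, y, z in m, then the turn, a rotation vector about the tool's x, y, z in rad. In form: [dx, dy, dz, ax, ay, az, dx, dy, dz, ax, ay, az, ...]. A call has 1 to 12 rows; each row shifts and turns the commanded pose from where the row before left it, along the tool's axes as they then stand; what a row does not reach is not made up. A row lasts 1/12 s, in which the tool goes at most 41.7 mm and 7.16 degrees, less where a joint would pass 70% of its speed; a pose out of reach is approached as far as the arm can. A call is refused whole if a number of a shift passes 0.0417 or a number of a turn 0.125, either way. A call with a gripper value outside its range is refused whole. OPENING is the opening, from -1 (shut) to 1 (fully open), set as the call begins (- or left out, the last holds). The fingers move at their own pace and stop on an object; FORCE is the grip in N (left out, the last holds). Time passes only in rows, so rows that do not move let the fingers close. It gives the time, the measured TCP pose, the force, the opening and the grip force at its end, in the units of the state.
- get_obs(): the state, without advancing time (a new reading comes with each control period).
- grab_frame(name): name is "side" or "top" or "wrist"; returns a dict with "img" (480x640x3 uint8, blue, green, red), "camera_matrix" (3x3 intrinsics, pixels), "rvec" (rotation vector, rad) and "tvec" (3), from world to camera coordinates, as OpenCV has them; the wrist camera has in their place "mount" (4x4, takes a point from camera to tool coordinates, whose origin is the TCP and whose axes are the flange's). Camera axes: x right, y down, z forward; pixel columns grow to the right and rows downward; lengths in mm; the calibration is good to about 2 mm. A picture is of the moment at which its call begins: read the wrist's pose just before it. There is no depth.
- finish_job(): hands the job in; it is judged then, once.
The state is a dict: "clock": time; "q": joint angles; "joint_velocities": joint speeds; "joint_efforts": joint torques, N m; "position": TCP position; "eef_rot": TCP orientation; "wrist_force": force on the tool from outside, world axes, zero at the start; "ft_torque": the same for the moment, N m; "grip_width": finger opening in mm; "grasp_force": force on a finger pad.
Only numpy, scipy, OpenCV 4.12 (cv2) and the standard library are available. Lean on these libraries where they do the work, as an engineer would, in place of code of your own. Each camera call takes 0.05 s, during which the arm holds its last target. There are 200 camera calls.

## Working session

There is one attempt and no reset: what is moved stays moved. The work goes in short steps, Python scripts to look and compute and a shell command to move; the robot and the scene stay as the last step left them, time stands still between calls to the robot, and variables do not carry over. Pictures are saved under pics/ and viewed, at most 10 in all, crops included, and the job is handed in when it is done.

```bash
mkdir -p pics; ls; cat > h.py <<'E'
import numpy as np,cv2
from workcell import get_obs,grab_frame,finish_job,tip_reach
def cam(n):
    o=get_obs(); f=grab_frame(n)
    K=np.array(f["camera_matrix"],float)
    if n=="wrist":
        R,_=cv2.Rodrigues(np.array(o["eef_rot"],float)); M=np.array(f["mount"],float)
        T=np.eye(4);T[:3,:3]=R;T[:3,3]=o["position"];T=np.linalg.inv(T@M)
        return f["img"],K,T[:3,:3],T[:3,3]
    return f["img"],K,cv2.Rodrigues(np.array(f["rvec"],float))[0],np.array(f["tvec"],float).ravel()
def ray(c,uv,z):
    _,K,R,t=c; d=R.T@np.linalg.inv(K)@np.array([uv[0],uv[1],1.]); o=-R.T@t
    return o+d*(z-o[2])/d[2]
def proj(c,p):
    _,K,R,t=c; q=K@(R@np.array(p,float)+t); return q[:2]/q[2]
def save(c,n):
    cv2.imwrite("pics/"+n+".png",c[0]); np.savez("pics/"+n+".npz",K=c[1],R=c[2],t=c[3])
def load(n):
    d=np.load("pics/"+n+".npz"); return cv2.imread("pics/"+n+".png"),d["K"],d["R"],d["t"]
E
python3 - <<'E'
from h import *
print(get_obs(),tip_reach)
for n in("top","side"):
    c=cam(n);save(c,n+"0");print(n,-c[2].T@c[3],c[2][2])
E
```

```text
pics
{'clock': 0.0, 'q': array([ 1.429208  ,  0.50182482, -0.42675703,  1.55144251,  0.22082155,
        1.13829052, -0.2102749 ]), 'joint_velocities': array([ 0.00142539, -0.00036086,  0.00210395, -0.00014453, -0.00121567,
        0.00277624, -0.00099372]), 'joint_efforts': array([-3.03985653e-04, -5.66581714e+01, -5.81638545e+00, -2.79113621e+01,
       -6.87654759e-02,  3.09493986e-02,  1.97007330e-04]), 'position': array([ 255.77597817, -597.17814265,  403.69256488]), 'eef_rot': array([-3.07561170e+00, -6.31219396e-01,  5.59267750e-04]), 'wrist_force': array([0.8483716 , 0.47243018, 0.30544049]), 'ft_torque': array([-0.01621517,  0.03518807, -0.0261541 ]), 'grasp_force': 0.0, 'grip_width': 91.59347354765711} 178.0
top [ 355.90717856  -80.1526253  1152.14569995] [ 0.18677608  0.01032691 -0.98234823]
side [486.92369692 784.86574708 448.87380052] [ 0.0748009  -0.90776944 -0.41274624]
```

View pics/top0.png

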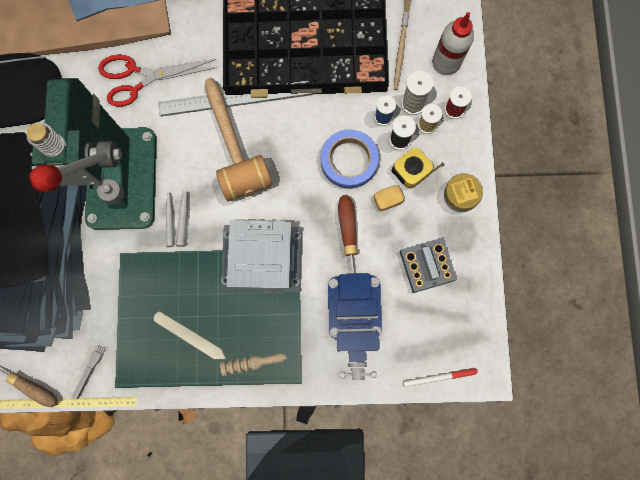

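View pics/side0.png

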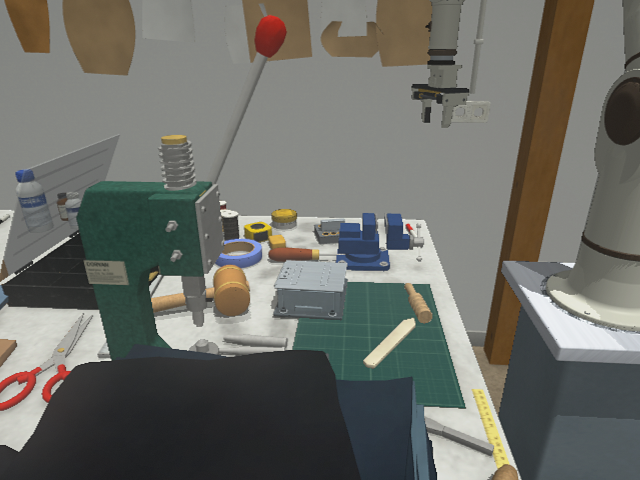

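The top view shows the die with its lid shut around (262,254), front facing the image bottom. The folder runs from (155,315) to (224,356), the plate is at (428,264), and the punches are at (175,218). The side view agrees. I'll zoom in on these next.

```bash
python3 - <<'E'
from h import *
c=load("top0");im=c[0]
a=cv2.resize(im[205:305,205:315],None,fx=4,fy=4,interpolation=3)
b=cv2.resize(im[225:305,385:470],None,fx=4,fy=4,interpolation=3)
C=np.zeros((600,800,3),np.uint8);C[:400,:440]=a;C[:320,450:790]=b
cv2.imwrite("pics/z.png",C)
hsv=cv2.cvtColor(im,cv2.COLOR_BGR2HSV)
# folder: bright on mat
m=(im[:,:,2]>150).astype(np.uint8);m[:, :120]=0;m[:,235:]=0;m[:300]=0;m[375:]=0
n,l,s,ce=cv2.connectedComponentsWithStats(m);k=1+np.argmax(s[1:,4]);print(s[k],ce[k])
r=cv2.minAreaRect(np.argwhere(l==k)[:,::-1].astype(np.float32));bp=cv2.boxPoints(r)
P=np.array([ray(c,p,7) for p in bp]);print(r,P,P.mean(0),np.linalg.norm(P-np.roll(P,1,0),axis=1))
pts=np.argwhere(l==k)[:,::-1]; W=np.array([ray(c,p,7)[:2] for p in pts]);mu=W.mean(0);u,sv,v=np.linalg.svd(W-mu,full_matrices=False);print(mu,v[0],((W-mu)@v[0]).min(),((W-mu)@v[0]).max(),((W-mu)@v[1]).min(),((W-mu)@v[1]).max())
E
```

```text
[154 312  71  47 909] [188.67766777 335.91419142]
((189.19662475585938, 336.1854248046875), (82.14984130859375, 12.18997573852539), 32.00538635253906) [[449.89773571 243.44680847   7.        ]
 [468.70864146 231.97573844   7.        ]
 [386.20872591 102.31885245   7.        ]
 [367.91133358 114.00069675   7.        ]] [418.18160916 172.93552403   7.        ] [153.22553957  22.03260363 153.67870428  21.70852488]
[418.4762691  173.57252065] [-0.53353268 -0.84577945] -76.0106269136497 77.42105072998706 -10.872112530716986 10.944517695693296
```

View pics/z.png

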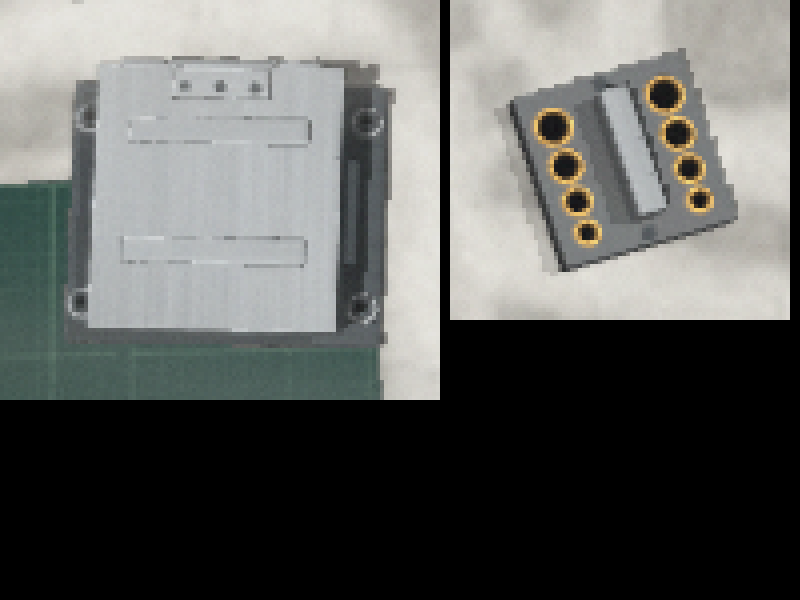

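The crop shows the lid's corners at (88,328), (336,332), (344,66) and (98,62). The plate's top corners are at (513,102), (684,52), (738,218) and (566,268), and its handle runs from (615,88) to (652,213).

```bash
python3 - <<'E'
from h import *
c=load("top0")
def w(pts,ox,oy,sx,z): return np.array([ray(c,((u-sx+.5)/4-.5+ox,(v+.5)/4-.5+oy),z)[:2] for u,v in pts])
L=w([(88,328),(336,332),(344,66),(98,62)],205,205,0,53.7);print("lid",L,np.linalg.norm(L-np.roll(L,-1,0),axis=1))
F=w([(66,342),(385,344),(390,88),(78,80)],205,205,0,8);print("foot",F,F.mean(0),np.linalg.norm(F-np.roll(F,-1,0),axis=1))
for A in(L,F):
  for i,j in((0,3),(1,2)): d=A[j]-A[i];print("yaw x",np.arctan2(d[1],d[0]))
  for i,j in((1,0),(2,3)): d=A[j]-A[i];print("yaw y",np.arctan2(-d[0],d[1]))
P=w([(513,102),(684,52),(738,218),(566,268)],385,225,450,20);print("plate",P,P.mean(0),np.linalg.norm(P-np.roll(P,-1,0),axis=1))
H=w([(602,88),(628,88),(664,210),(640,216)],385,225,450,46);print("handle",H,H.mean(0))
d=H[:2].mean(0)-H[2:].mean(0);print(np.arctan2(d[1],d[0])); 
for i,j in((0,3),(1,2)): d=P[i]-P[j];print(np.arctan2(d[1],d[0]))
# punches, bystanders, vice
for n,p,z in(("pA",(171,195),18),("pA2",(166,244),0),("pB",(184,195),14),("pB2",(184,244),0),("tin",(463,192),34),("wax",(389,197),20),("meas",(413,168),31),("chisel top",(346,196),25),("vice l",(330,300),60),("vice r",(382,300),60),("vice front",(357,378),40)):print(n,ray(c,p,z))
o=get_obs();print(cv2.Rodrigues(o["eef_rot"])[0]); f=grab_frame("wrist");print(f["mount"])
E
```

```text
lid [[501.59497896  96.61148988]
 [497.12408723 -14.11532123]
 [618.71864532 -19.37724262]
 [623.47968591  92.69934352]] [110.81703646 121.70835786 112.17766563 121.94747508]
foot [[501.35628603 114.16973557]
 [496.8541858  -34.01788059]
 [618.41528581 -38.45177361]
 [626.09255198 109.34592554]] [560.6795774   37.76150173] [148.25598973 121.64193538 147.9969604  124.82950447]
yaw x -0.032086090434772216
yaw x -0.04324733398072923
yaw y -0.04035575796301818
yaw y -0.04245471761692245
yaw x -0.038652812293104445
yaw x -0.03645844193633767
yaw y -0.030371740560136865
yaw y -0.05189777904211801
plate [[ 566.36327359 -220.19456943]
 [ 587.99347399 -300.5623931 ]
 [ 509.69715055 -320.60599701]
 [ 488.57047272 -240.75763866]] [ 538.15609271 -270.53014955] [83.22771564 80.82116258 82.59598566 80.46464865]
handle [[ 566.96847823 -257.49496227]
 [ 566.67323996 -269.23470883]
 [ 510.58552858 -282.24213718]
 [ 508.13509904 -271.3567175 ]] [ 538.09058645 -270.08213145]
0.22967967802012879
0.25842076978541995
0.2506146459015376
pA [684.04835039 209.11721519  18.        ]
pA2 [593.04986147 221.1050
[... 184 characters left out ...]
9829   20.        ]
meas [ 720.84072319 -249.90569972   31.        ]
chisel top [ 671.35602718 -122.51894637   25.        ]
vice l [472.59284421 -87.20882967  60.        ]
vice r [ 470.40903622 -178.76122338   60.        ]
vice front [ 336.53789527 -131.12996676   40.        ]
[[ 9.19162336e-01  3.93878392e-01 -6.41286687e-04]
 [ 3.93878912e-01 -9.19160914e-01  1.61801312e-03]
 [ 4.78547500e-05 -1.73980602e-03 -9.99998485e-01]]
[[ 1.03839974e-03 -9.65113790e-01 -2.61828748e-01  7.05816511e+01]
 [ 9.99999215e-01  8.18644339e-04  9.48383203e-04  4.60119246e-01]
 [-7.00953085e-04 -2.61829528e-01  9.65113883e-01  1.92807819e+01]
 [ 0.00000000e+00  0.00000000e+00  0.00000000e+00  1.00000000e+00]]
```

```bash
cat >> h.py <<'E'
def Rt(yaw): # tool down, tool x at world angle yaw
    c,s=np.cos(yaw),np.sin(yaw); return np.array([[c,s,0],[s,-c,0],[0,0,-1.]])
def need(pos,yaw=None,R=None):
    """tool-frame turn (now) and shift (after the turn), m/rad"""
    o=get_obs();Rc=cv2.Rodrigues(np.array(o["eef_rot"],float))[0]
    if R is None: R=Rc if yaw is None else Rt(yaw)
    r=cv2.Rodrigues(Rc.T@R)[0].ravel(); s=R.T@(np.array(pos,float)-o["position"])/1000
    print("turn",r.round(4),"shift",s.round(4),"min rows",int(np.ceil(np.abs(r).max()/.12)),int(np.ceil(np.abs(s).max()/.04)))
def st():
    o=get_obs();R=cv2.Rodrigues(np.array(o["eef_rot"],float))[0]
    print("t",round(o["clock"],2),"p",o["position"].round(1),"yaw",round(np.arctan2(R[1,0],R[0,0]),3),"zax",R[:,2].round(3),"F",o["wrist_force"].round(1),"w",round(o["grip_width"],1),"g",round(o["grasp_force"],1),"q",o["q"].round(2))
E
python3 -c "
from h import *
need([480,-250,404],1.008)"
```

```text
turn [-1.500e-03 -5.000e-04 -6.031e-01] shift [ 4.133e-01  4.300e-03 -1.000e-04] min rows 6 11
```

```bash
python3 -m creep '[0,0,0,0,0,-0.12, 0,0,0,0,0,-0.12, 0,0,0,0,0,-0.12, 0,0,0,0,0,-0.12, 0,0,0,0,0,-0.12]' 1 60; python3 -c "
from h import *
st();need([480,-250,404],1.008);need([415,167,300],1.008)"
```

```text
clock: 0.57
position: [255.9, -597.3, 404.3]
eef_rot: [-2.748, -1.521, -0.0]
wrist_force: [0.9, 0.5, -0.2]
grip_width: 92.0
grasp_force: 0.0
t 0.57 p [ 255.9 -597.3  404.3] yaw 1.011 zax [-0.     0.001 -1.   ] F [ 0.9  0.5 -0.2] w 92.0 g 0.0 q [ 1.51  0.52 -0.55  1.55  0.29  1.15  0.34]
turn [-0.0006 -0.0004  0.0027] shift [4.133e-01 4.200e-03 3.000e-04] min rows 1 11
turn [-0.0006 -0.0004  0.0027] shift [ 0.7313 -0.2732  0.1043] min rows 1 19
```

```bash
python3 -m creep '[0.04,0,0,0,0,0, 0.04,0,0,0,0,0, 0.04,0,0,0,0,0, 0.04,0,0,0,0,0, 0.04,0,0,0,0,0, 0.04,0,0,0,0,0, 0.04,0,0,0,0,0, 0.04,0,0,0,0,0, 0.04,0,0,0,0,0, 0.04,0,0,0,0,0, 0,0,0,0,0,0]' >/dev/null; python3 -c "
from h import *
st();need([415,167,300],1.008)"
```

```text
t 1.48 p [ 474.8 -250.8  405.6] yaw 1.017 zax [ 0.004  0.004 -1.   ] F [0.9 0.8 1.1] w 91.9 g 0.0 q [ 1.03  0.35 -0.72  1.83  0.25  1.06 -0.34]
turn [ 0.0014 -0.0052  0.0092] shift [ 0.3215 -0.2735  0.1056] min rows 1 9
```

```bash
python3 -m creep '[0.032,-0.0273,0,0,0,0, 0.032,-0.0273,0,0,0,0, 0.032,-0.0273,0,0,0,0, 0.032,-0.0273,0,0,0,0, 0.032,-0.0273,0,0,0,0, 0.032,-0.0273,0.01,0,0,0, 0.032,-0.0273,0.02,0,0,0, 0.032,-0.0273,0.02,0,0,0, 0.032,-0.0273,0.025,0,0,0, 0.032,-0.0273,0.025,0,0,0, 0,0,0,0,0,0, 0,0,0,0,0,0]' 0.1 >/dev/null; python3 - <<'E'
from h import *
st();need([415,167,182.5],1.008)
c=cam("wrist");save(c,"w1");im=c[0]
for s in(78,0,-78): print(proj(c,[418.5+.534*s,173.4+.846*s,8]))
E
```

```text
t 2.48 p [413.8 134.6 315.8] yaw 1.012 zax [-0.003  0.001 -1.   ] F [ 0.7 -0.4  0.4] w 50.6 g 0.0 q [ 0.41  0.33 -0.89  2.14  0.35  0.83 -1.26]
turn [-0.003   0.0009  0.0043] shift [ 0.0281 -0.0162  0.1333] min rows 1 4
[301.50376514  90.85458573]
[302.45792417 193.21234894]
[303.28497309 281.93432739]
```

View pics/w1.png

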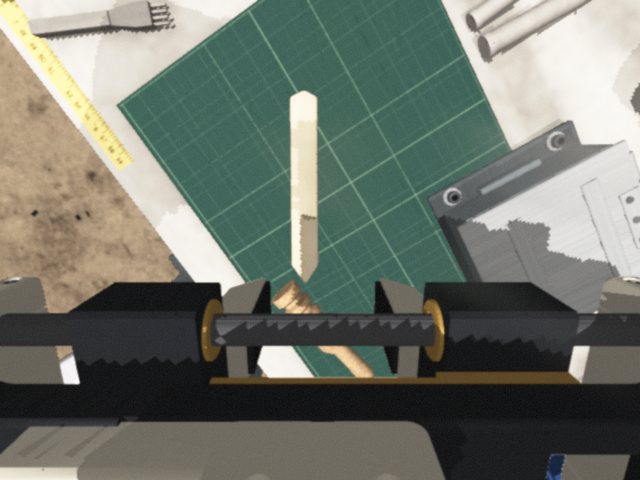

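The wrist view shows the folder straight ahead, with its tips at (303,92) and (307,280). That matches the predicted positions, so I'll go down.

```bash
python3 -m creep '[0.014,-0.008,0.02,0,0,0, 0.014,-0.008,0.02,0,0,0, 0,0,0.02,0,0,0, 0,0,0.02,0,0,0, 0,0,0.02,0,0,0, 0,0,0,0,0,0, 0,0,0,0,0,0]' >/dev/null; python3 - <<'E'
from h import *
st();need([415,167,182.5],1.008)
E
```

```text
t 3.12 p [417.2 162.5 216.8] yaw 1.002 zax [-0.001 -0.001 -1.   ] F [ 0.5 -0.2  0.6] w 50.2 g 0.0 q [ 0.18  0.53 -0.72  2.17  0.59  0.65 -1.53]
turn [-0.0003  0.0016 -0.0062] shift [ 0.0026 -0.0043  0.0343] min rows 1 1
```

```bash
python3 -m creep '[0.0026,-0.0043,0.012,0,0,0, 0,0,0.012,0,0,-0.006, 0,0,0.008,0,0,0, 0,0,0.002,0,0,0, 0,0,0,0,0,0]' >/dev/null; python3 - <<'E'
from h import *
st();need([415,167,182.5],1.008)
E
python3 -m creep '[0,0,0,0,0,0, 0,0,0,0,0,0, 0,0,0,0,0,0, 0,0,0,0,0,0, 0,0,0,0,0,0]' -1 50 > /dev/null;python3 - <<'E'
from h import *
st()
E
```

```text
t 3.53 p [414.9 168.2 183.2] yaw 1.01 zax [ 0.001 -0.    -1.   ] F [-0.4  0.3 -0. ] w 50.3 g 0.0 q [ 0.11  0.59 -0.66  2.17  0.67  0.58 -1.61]
turn [ 0.0007 -0.0001  0.0016] shift [-0.001   0.0007  0.0007] min rows 1 1
t 3.95 p [414.6 168.8 183. ] yaw 1.011 zax [ 0.  0. -1.] F [-0.6 -0.2  2.2] w 21.9 g 14.1 q [ 0.11  0.59 -0.66  2.17  0.67  0.58 -1.61]
```

```bash
python3 -m creep '[0,0,0,0,0,0, 0,0,-0.015,0,0,0, 0,0,-0.025,0,0,0, 0,0,-0.03,0,0,0, 0,0,0,0,0,0.12, 0,0,0,0,0,0.12, 0,0,0,0,0,0.12, 0,0,0,0,0,0.12, 0,0,0,0,0,0.12, 0,0,0,0,0,0.12, 0,0,0,0,0,0.12, 0,0,0,0,0,0.12]' >/dev/null; python3 - <<'E'
from h import *
st();need([401.5,44.7,219],-.039)
E
```

```text
t 4.95 p [414.2 168.8 252.7] yaw 0.045 zax [-0. -0. -1.] F [ 0.6 -0.5  0.3] w 20.8 g 50.0 q [ 0.04  0.41 -0.57  2.16  0.35  0.67 -2.29]
turn [0.     0.0002 0.0842] shift [-0.0079  0.1245  0.0337] min rows 1 4
```

```bash
python3 -m creep '[-0.002,0.031,0,0,0,0, -0.002,0.031,0,0,0,0, -0.002,0.031,0.01,0,0,0, -0.002,0.031,0.01,0,0,0, 0,0,0.012,0,0,0.084, 0,0,0,0,0,0, 0,0,0,0,0,0]' >/dev/null; python3 - <<'E'
from h import *
st();need([401.5,44.7,219],-.039)
c=cam("wrist");save(c,"w2")
d=cam("side");save(d,"s2")
C=np.zeros((600,800,3),np.uint8);C[:300,:400]=cv2.resize(c[0],(400,300));
a=d[0][190:340,250:450];C[:600,:]=cv2.resize(a,(800,600),interpolation=3);C[:210,:280]=cv2.resize(c[0],(280,210))
cv2.imwrite("pics/z2.png",C)
E
```

```text
t 5.53 p [412.5  44.8 220.5] yaw -0.031 zax [-0.001  0.    -1.   ] F [-0.6  0.8  0.1] w 20.8 g 50.0 q [ 0.26  0.42 -0.49  2.24  0.37  0.56 -2.12]
turn [-0.0003  0.0012  0.0076] shift [-0.0109  0.0005  0.0015] min rows 1 1
```

View pics/z2.png

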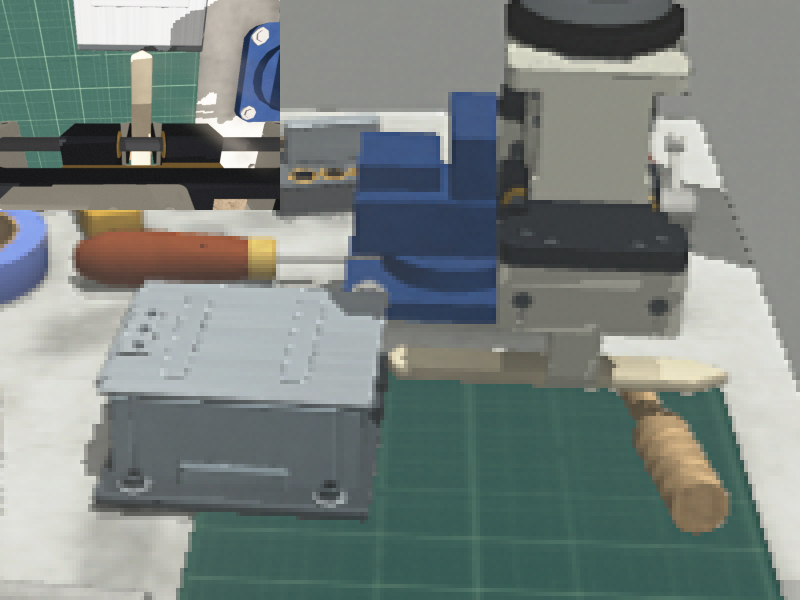

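The side crop shows the folder held level, its tip at (390,360) just short of the lid lip at (385,310-400). I'll check its height numerically, with the tip blob against the projection.

```bash
python3 - <<'E'
from h import *
d=load("s2");f=lambda p:((proj(d,p)-[250,190])*4).round(1)
o=get_obs()["position"]
for z in(36,40,44,48):print(z,f([o[0]+84,o[1]-3,z]), f([o[0]+84,o[1]+5,z]))
u=np.array([.9992,-.039,0]);v=np.array([.039,.9992,0]);C=np.array([560.4,38.5,0])
for a,b,z in((-61,56,50.7),(-61,-56,50.7),(-56,22,34),(-56,22,50),(-56,-22,34)):print(a,b,z,f(C+a*u+b*v+[0,0,z]))
need(C+u*(-40-84)+[0,0,219],-.039)
E
```

```text
36 [384.6 375.2] [384.2 383.6]
40 [384.8 367.7] [384.3 376. ]
44 [384.9 360.2] [384.5 368.4]
48 [385.1 352.6] [384.7 360.9]
-61 56 50.7 [371.7 405.3]
-61 -56 50.7 [387.5 292. ]
-56 22 34 [365.4 399.3]
-56 22 50 [365.9 368.8]
-56 -22 34 [372.1 353.9]
turn [-0.0008 -0.0008  0.0101] shift [0.0236 0.0017 0.0022] min rows 1 1
```

```bash
python3 -m creep '[0,0,0.002,0,0,0.009, 0.008,0.0015,0,0,0,0, 0.008,0,0,0,0,0, 0.008,0,0,0,0,0, 0,0,0,0,0,0]' >/dev/null; python3 - <<'E'
from h import *
st()
E
```

```text
t 6.05 p [439.3  42.2 219.3] yaw -0.042 zax [ 0.003  0.001 -1.   ] F [0.3 0.3 0.1] w 21.0 g 50.0 q [ 0.26  0.45 -0.48  2.19  0.38  0.58 -2.12]
```

```bash
python3 -m creep '[0,0,-0.003,0,0,0, 0,0,-0.003,0,0,0, 0.001,0,-0.0106,0,0,0, 0.002,0,-0.0105,0,0,0, 0.003,0,-0.0103,0,0,0, 0.004,0,-0.01,0,0,0, 0,0,0,0,0,0]' >/dev/null; python3 - <<'E'
from h import *
st()
d=cam("side");save(d,"s3");cv2.imwrite("pics/s3z.png",cv2.resize(d[0][160:310,250:450],(600,450),interpolation=3))
E
```

```text
t 6.63 p [447.6  41.7 268.3] yaw -0.042 zax [ 0.003 -0.    -1.   ] F [-0.  -0.4 -0.5] w 20.7 g 50.0 q [ 0.31  0.37 -0.54  2.15  0.3   0.69 -2.04]
```

View pics/s3z.png

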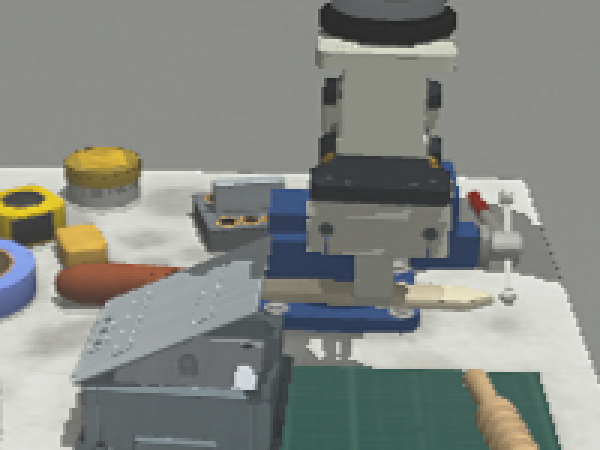

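The lid is up about 0.4 rad, resting on the folder tip at (265,285). I'll carry on along the arc.

```bash
python3 -m creep '[0.005,0,-0.0094,0,0,0, 0.006,0,-0.0088,0,0,0, 0.007,0,-0.008,0,0,0, 0.0078,0,-0.0072,0,0,0, 0.0086,0,-0.0063,0,0,0, 0.0092,0,-0.0053,0,0,0, 0.0098,0,-0.0043,0,0,0, 0.0102,0,-0.0032,0,0,0, 0.0105,0,-0.002,0,0,0, 0.0106,0,-0.001,0,0,0, 0.0107,0,0,0,0,0, 0.0106,0,0.001,0,0,0]' >/dev/null; python3 -c "
from h import *
st()"
python3 -m creep '[0.0106,0,0.002,0,0,0, 0.0106,0,0.002,0,0,0, 0.0106,0,0.002,0,0,0, 0,0,0,0,0,0, 0,0,0,0,0,0]' >/dev/null; python3 - <<'E'
from h import *
st()
d=cam("side");save(d,"s4");cv2.imwrite("pics/s4z.png",cv2.resize(d[0][120:345,210:450],(640,600),interpolation=3))
E
```

```text
t 7.68 p [554.2  37.  321.2] yaw -0.042 zax [ 0.001  0.    -1.   ] F [ 0.   0.3 -0.2] w 20.9 g 50.0 q [ 0.31  0.45 -0.53  1.86  0.29  0.9  -1.97]
t 8.1 p [584.7  35.8 314.1] yaw -0.042 zax [-0.001  0.    -1.   ] F [ 0.4 -0.1  0.3] w 20.8 g 50.0 q [ 0.29  0.51 -0.52  1.79  0.31  0.92 -1.97]
```

View pics/s4z.png

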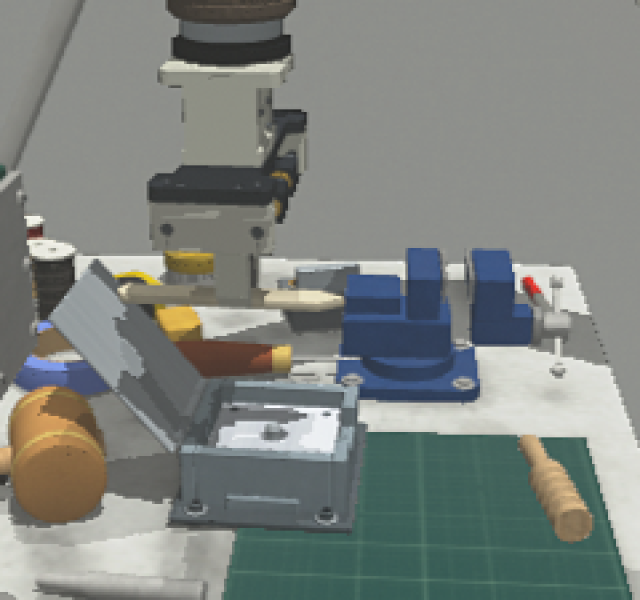

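The lid now leans back on its stop, with the nest and pin visible at (272,430). Next I lay the folder back on the mat.

```bash
python3 -m creep '[-0.03,0,0,0,0,0, -0.035,0,0,0,0,0, -0.035,0,0,0,0,0, 0,-0.02,0,0,0,-0.1, 0,-0.02,0,0,0,-0.1, 0,-0.02,0,0,0,-0.1, 0,-0.02,0,0,0,-0.1, 0,-0.02,0,0,0,-0.1,0,0,0,0,0,0]' >/dev/null; python3 -c "
from h import *
st();need([415,165,250],.46);need([415,165,183.5],.46)"
```

```text
t 8.9 p [466.7 141.8 315.1] yaw 0.469 zax [-0.     0.002 -1.   ] F [-0.2  0.3  0.2] w 20.7 g 50.0 q [ 0.24  0.38 -0.7   2.02  0.33  0.85 -1.75]
turn [-0.0018 -0.0007  0.0087] shift [-0.036  -0.0437  0.0651] min rows 1 2
turn [-0.0018 -0.0007  0.0087] shift [-0.036  -0.0437  0.1316] min rows 1 4
```

```bash
python3 -m creep '[-0.018,-0.022,0.02,0,0,0, -0.018,-0.022,0.02,0,0,0, 0,0,0.02,0,0,0, 0,0,0.02,0,0,0, 0,0,0.02,0,0,0, 0,0,0.012,0,0,0, 0,0,0,0,0,0, 0,0,0,0,0,0]' >/dev/null; python3 -c "
from h import *
st();need([415,165,183.3],.46)"
```

```text
t 9.57 p [416.9 161.2 202.6] yaw 0.458 zax [-0.001 -0.001 -1.   ] F [ 0.   0.4 -0.4] w 21.0 g 50.0 q [ 0.06  0.52 -0.58  2.17  0.52  0.58 -2.01]
turn [-0.0001  0.0013 -0.0023] shift [ 0.     -0.0042  0.0193] min rows 1 1
```

```bash
python3 -m creep '[0,0,0.008,0,0,0, 0,0,0.006,0,0,0, 0,0,0.004,0,0,0, 0,0,0.001,0,0,0, 0,0,0,0,0,0]' >/dev/null; python3 -c "
from h import *
st()"
python3 -m creep '[0,0,0,0,0,0, 0,0,0,0,0,0, 0,0,0,0,0,0, 0,0,-0.01,0,0,0, 0,0,-0.02,0,0,0, 0,0,-0.03,0,0,0, 0,0,-0.04,0,0,0, 0,0,-0.04,0,0,0]' 0.1 >/dev/null; python3 -c "
from h import *
st();need([480,-250,380],.25)"
```

```text
t 9.98 p [417.  161.2 183.5] yaw 0.458 zax [-0. -0. -1.] F [ 0.3 -0.   0.1] w 21.0 g 50.0 q [ 0.03  0.56 -0.54  2.18  0.56  0.54 -2.04]
t 10.65 p [416.2 161.4 325.2] yaw 0.459 zax [-0.002  0.    -1.   ] F [ 1.2 -0.   0. ] w 50.1 g 0.0 q [ 0.24  0.3  -0.76  2.11  0.28  0.84 -1.8 ]
turn [-0.0009  0.0022  0.209 ] shift [-0.04    0.4144 -0.0548] min rows 2 11
```

```bash
python3 - <<'E'
from h import *
t=load("top0");s=load("side0")
def tri(a,b):
    A=[];B=[]
    for c,uv in((t,a),(s,b)):
        _,K,R,T=c;d=R.T@np.linalg.inv(K)@np.array([*uv,1.]);d/=np.linalg.norm(d);o=-R.T@T;M=np.eye(3)-np.outer(d,d);A.append(M);B.append(M@o)
    return np.linalg.solve(sum(A),sum(B))
# vice: jaw (side 362-376,213) top row approx 304-320 ; left edges
for a,b in(((336,302),(376,216)),((336,318),(401,215)),((355,282),(350,222)),((331,275),(338,253))):print(tri(a,b).round())
for z in (30,60,90): print(z,ray(t,(382,300),z).round(),ray(t,(381,280),z).round())
E
```

```text
[451. -96. 123.]
[413. -93. 129.]
[ 496. -131.   93.]
[519. -90.  37.]
30 [ 474. -181.   30.] [ 510. -181.   30.]
60 [ 470. -179.   60.] [ 506. -178.   60.]
90 [ 467. -176.   90.] [ 502. -176.   90.]
```

```bash
python3 -m creep '[0,0.04,0,0,0,0.035, 0,0.04,0,0,0,0.035, 0,0.04,-0.01,0,0,0.035, 0,0.04,-0.01,0,0,0.035, 0,0.04,-0.01,0,0,0.035, 0,0.04,-0.01,0,0,0.035, 0,0.04,-0.01,0,0,0, 0,0.04,-0.01,0,0,0, 0,0.04,0,0,0,0, 0,0.04,0,0,0,0, 0,0,0,0,0,0]' >/dev/null; python3 -c "
from h import *
st();need([538,-270.3,330],.25)"
```

```text
t 11.57 p [ 542.7 -227.1  384.4] yaw 0.236 zax [ 0.002 -0.005 -1.   ] F [-0.6 -1.5 -0.9] w 50.4 g 0.0 q [ 0.76  0.43 -0.53  1.73  0.25  1.05 -1.19]
turn [ 0.0051 -0.0005 -0.0136] shift [-0.0152  0.0407  0.0544] min rows 1 2
```

```bash
python3 -m creep '[-0.008,0.02,0.02,0,0,-0.013, -0.007,0.02,0.02,0,0,0, 0,0,0.014,0,0,0, 0,0,0,0,0,0, 0,0,0,0,0,0, 0,0,0,0,0,0]' 0 >/dev/null; python3 - <<'E'
from h import *
st();need([538,-270.3,205],.25)
c=cam("wrist");save(c,"w5")
c=load("w5");im=c[0].copy()
u=np.array([np.cos(.25),np.sin(.25)]);v=np.array([-u[1],u[0]]);C=np.array([538,-270.3])
for hx,hy,z,col in((41,41,20,(0,0,255)),(30,7,46,(0,255,0))):
    q=np.array([proj(c,[*(C+a*hx*u+b*hy*v),z]) for a,b in((1,1),(1,-1),(-1,-1),(-1,1))]);print(q.round())
    cv2.polylines(im,[q.round().astype(np.int32)],True,col,1)
cv2.imwrite("pics/w5o.png",im)
E
```

```text
t 12.07 p [ 539.3 -258.3  331. ] yaw 0.263 zax [ 0.002  0.    -1.   ] F [-0.3  0.8 -0.4] w 46.1 g 0.0 q [ 0.79  0.51 -0.51  1.75  0.29  0.96 -1.14]
turn [ 0.     -0.0017  0.0126] shift [-0.0042  0.0113  0.126 ] min rows 1 4
[[286. 192.]
 [385. 194.]
 [379. 285.]
 [288. 284.]]
[[327. 211.]
 [346. 211.]
 [343. 284.]
 [326. 284.]]
```

View pics/w5o.png

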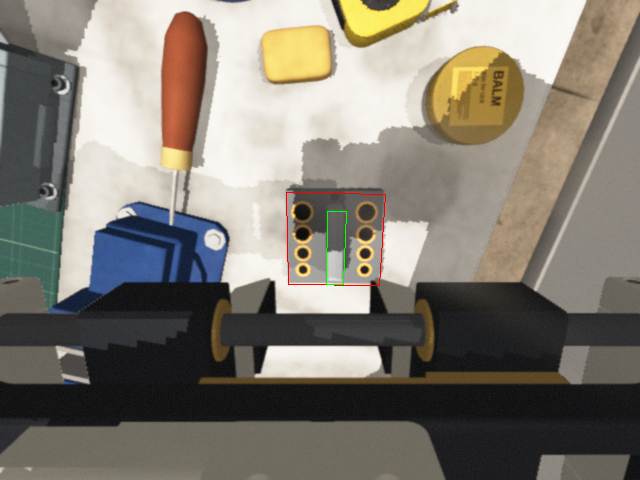

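The predicted outlines lie on the plate (286-385, 192-285) and its handle to within a pixel, so I'll go down and grip.

```bash
python3 -m creep '[-0.002,0.006,0.02,0,0,0.013, -0.002,0.005,0.02,0,0,0, 0,0,0.02,0,0,0, 0,0,0.02,0,0,0, 0,0,0.02,0,0,0, 0,0,0.015,0,0,0, 0,0,0,0,0,0, 0,0,0,0,0,0]' >/dev/null; python3 -c "
from h import *
st();need([538,-270.3,200],.25)"
```

```text
t 12.78 p [ 538.  -270.5  215.2] yaw 0.249 zax [ 0.  0. -1.] F [0.4 0.  0.4] w 46.1 g 0.0 q [ 0.75  0.67 -0.43  1.8   0.39  0.76 -1.21]
turn [-0.0003 -0.0003 -0.0009] shift [ 0.     -0.0002  0.0152] min rows 1 1
```

```bash
python3 -m creep '[0,0,0.008,0,0,0, 0,0,0.006,0,0,0, 0,0,0,0,0,0]' >/dev/null; python3 -c "
from h import *
st()"
python3 -m creep '[0,0,0,0,0,0, 0,0,0,0,0,0, 0,0,0,0,0,0, 0,0,0,0,0,0, 0,0,0,0,0,0, 0,0,0,0,0,0]' -1 60 >/dev/null; python3 -c "
from h import *
st()"
```

```text
t 13.03 p [ 537.4 -271.2  200.4] yaw 0.248 zax [-0. -0. -1.] F [-0.6  0.2  0.1] w 45.6 g 0.0 q [ 0.74  0.69 -0.42  1.8   0.4   0.74 -1.22]
t 13.53 p [ 537.6 -270.7  200.8] yaw 0.248 zax [-0.     0.001 -1.   ] F [-0.5  2.3  2.7] w 13.5 g 60.0 q [ 0.74  0.69 -0.42  1.8   0.4   0.74 -1.22]
```

```bash
python3 -m creep '[0,0,-0.01,0,0,0, 0,0,-0.025,0,0,0, 0,0,-0.035,0,0,0, 0,0,-0.04,0,0,0, 0,0,-0.04,0,0,0, 0,0,0,0,0,0, 0,0,0,0,0,0]' >/dev/null; python3 - <<'E'
from h import *
st();need([560.4,38.5,330],-.039)
d=load("s4");print(proj(d,[560.4,38.5,45]), proj(d,[560.4,38.5,41]))
t=cam("top");save(t,"t6");print(proj(t,[560.4,38.5,45]))
a=cv2.resize(t[0][215:295,220:305],(425*1,400),interpolation=3)
x,y=312,278;b=cv2.resize(d[0][y-38:y+37,x-38:x+37],(375,375),interpolation=3)
C=np.zeros((400,800,3),np.uint8);C[:,:425]=a;C[:375,425:]=b;cv2.imwrite("pics/z6.png",C)
E
```

```text
t 14.12 p [ 538.3 -271.7  353.8] yaw 0.248 zax [ 0.005 -0.003 -1.   ] F [ 0.5 -0.5 -4.7] w 13.8 g 60.0 q [ 0.81  0.49 -0.51  1.72  0.28  1.   -1.13]
turn [ 0.0038 -0.0046  0.2865] shift [ 0.01   -0.3108  0.0238] min rows 3 8
[312.66706915 277.3276935 ] [312.69051849 279.19412708]
[259.50589341 254.30229429]
```

View pics/z6.png

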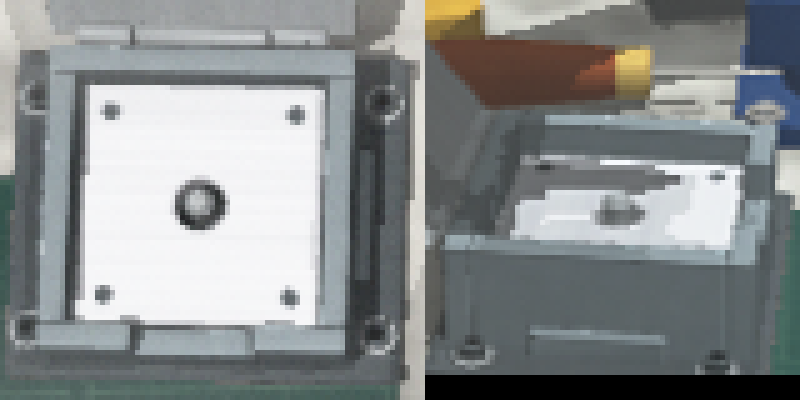

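The pin's tip in the top crop is at (199,199), which is pixel (259.4,254.4). The prediction was (259.5,254.3), so the pin position is confirmed and I'll carry the plate over.

```bash
python3 -m creep '[0,0,0,0,0,0.071, 0,0,0,0,0,0.071, 0,0,0,0,0,0.071, 0,-0.02,0,0,0,0.071, 0,-0.035,0,0,0,0, 0,-0.04,0,0,0,0, 0,-0.04,0,0,0,0, 0,-0.04,0,0,0,0, 0,-0.04,0,0,0,0, 0,-0.035,0,0,0,0, 0,-0.02,0,0,0,0, 0,0,0,0,0,0]' >/dev/null; python3 -c "
from h import *
st();need([560.4,38.5,270],-.039)"
```

```text
t 15.17 p [544.4   5.3 348.6] yaw -0.027 zax [-0.004  0.004 -1.   ] F [ 0.1  0.1 -3.9] w 13.4 g 60.0 q [ 0.39  0.4  -0.55  1.87  0.25  0.95 -1.87]
turn [-0.0038  0.0041  0.0121] shift [ 0.0147 -0.0338  0.0786] min rows 1 2
```

```bash
python3 -m creep '[0.008,-0.017,0.01,-0.004,0.004,0.012, 0.007,-0.017,0.02,0,0,0, 0,0,0.02,0,0,0, 0,0,0.02,0,0,0, 0,0,0.01,0,0,0, 0,0,0,0,0,0, 0,0,0,0,0,0]' >/dev/null; python3 -c "
from h import *
st();need([560.0,38.5,254],-.039)"
```

```text
t 15.75 p [561.8  31.  269.3] yaw -0.049 zax [ 0.    -0.004 -1.   ] F [-0.2  0.1 -2.7] w 13.7 g 60.0 q [ 0.28  0.54 -0.49  1.88  0.35  0.81 -2.01]
turn [ 0.0043 -0.0006 -0.0097] shift [-0.0021 -0.0075  0.0153] min rows 1 1
```

```bash
python3 -m creep '[-0.002,-0.0075,0.008,0.004,0,-0.01, 0,0,0.006,0,0,0, 0,0,0,0,0,0, 0,0,0,0,0,0]' >/dev/null; python3 -c "
from h import *
st();need([560.0,38.5,240],-.039)"
```

```text
t 16.08 p [560.8  39.2 256.6] yaw -0.038 zax [ 0.004 -0.    -1.   ] F [-0.4  0.7 -4.5] w 13.6 g 60.0 q [ 0.27  0.55 -0.49  1.89  0.36  0.79 -2.03]
turn [ 0.0002 -0.0038  0.0012] shift [-0.0008  0.0008  0.0166] min rows 1 1
```

```bash
python3 -m creep '[-0.0006,0.0006,0.003,0,-0.003,0, 0,0,0.003,0,0,0, 0,0,0.003,0,0,0, 0,0,0.003,0,0,0, 0,0,0,0,0,0, 0,0,0,0,0,0]' >/dev/null; python3 -c "
from h import *
st()"; python3 -m creep '[0,0,0.002,0,0,0, 0,0,0.002,0,0,0, 0,0,0.002,0,0,0, 0,0,0,0,0,0, 0,0,0,0,0,0]' >/dev/null; python3 -c "
from h import *
st()"
```

```text
t 16.58 p [560.3  38.6 244.3] yaw -0.038 zax [ 0. -0. -1.] F [ 1.2 -0.4 -3.3] w 13.6 g 60.0 q [ 0.26  0.57 -0.48  1.89  0.37  0.77 -2.04]
t 17.0 p [559.9  39.4 238.1] yaw -0.037 zax [ 0.     0.001 -1.   ] F [-1.6  3.7 -4.4] w 13.6 g 60.0 q [ 0.26  0.58 -0.48  1.89  0.38  0.76 -2.04]
```

The underside is now at about 37.5 mm with no axial resistance, so the plate is on the pin. I'll press it down.

```bash
python3 -m creep '[0,0,0.002,0,0,0, 0,0,0.002,0,0,0, 0,0,0.002,0,0,0, 0,0,0.001,0,0,0, 0,0,0,0,0,0, 0,0,0,0,0,0, 0,0,0,0,0,0]' >/dev/null; python3 -c "
from h import *
st()"
```

```text
t 17.58 p [560.   39.6 232.3] yaw -0.037 zax [ 0.  0. -1.] F [-5.6  3.7  6.4] w 13.6 g 60.0 q [ 0.25  0.59 -0.47  1.9   0.38  0.75 -2.05]
```

```bash
python3 -m creep '[0,0,0.001,0,0,0, 0,0,0.001,0,0,0, 0,0,0,0,0,0, 0,0,0,0,0,0, 0,0,0,0,0,0]' >/dev/null; python3 -c "
from h import *
st()"; python3 -m creep '[0,0,0.001,0,0,0, 0,0,0,0,0,0, 0,0,0,0,0,0]' >/dev/null; python3 -c "
from h import *
st()"
```

```text
t 18.0 p [560.   39.6 230.8] yaw -0.037 zax [ 0.  0. -1.] F [-7.9  4.3 10.5] w 13.6 g 60.0 q [ 0.25  0.59 -0.47  1.9   0.38  0.74 -2.05]
t 18.25 p [560.   39.7 230.8] yaw -0.037 zax [ 0.001 -0.001 -1.   ] F [-10.5   2.8  18.8] w 13.7 g 60.0 q [ 0.25  0.59 -0.47  1.9   0.39  0.74 -2.05]
```

The force rises with no further travel, so the plate is on the hard stop. One last look before handing in.

```bash
python3 - <<'E'
from h import *
d=cam("side");t=cam("top")
C=np.zeros((600,800,3),np.uint8)
C[:360,:480]=cv2.resize(d[0][150:390,190:510],(480,360),interpolation=3)
C[360:,:320]=cv2.resize(t[0],(320,240));C[:300,480:]=cv2.resize(d[0][200:300,240:347],(320,300),interpolation=3)
cv2.imwrite("pics/fin.png",C);st()
E
```

```text
t 18.35 p [560.   39.7 230.8] yaw -0.037 zax [ 0.001 -0.001 -1.   ] F [-10.    2.9  18.5] w 13.4 g 60.0 q [ 0.25  0.59 -0.47  1.9   0.39  0.74 -2.05]
```

View pics/fin.png

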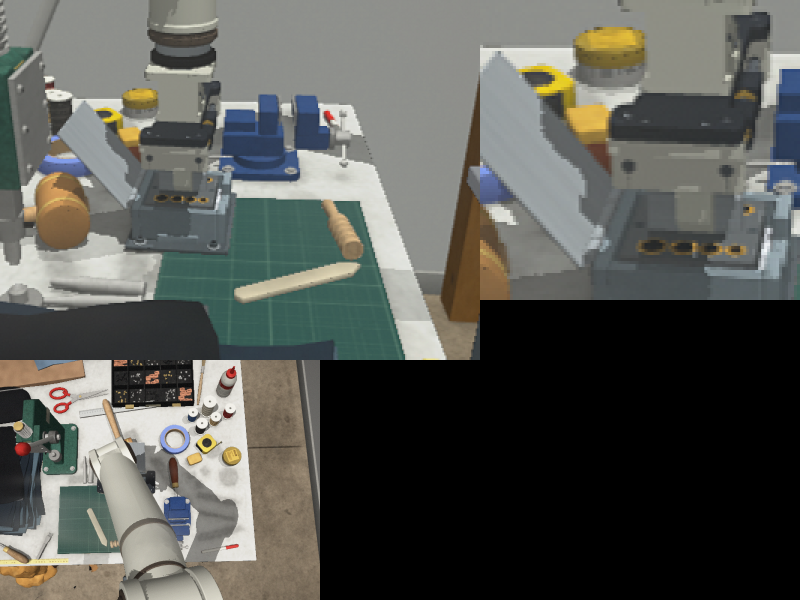

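The plate is level and flush in the die at (690,245), the lid is back on its stop, the folder lies flat on the mat at (300,282), and the bystanders haven't moved. I'm handing it in.

```bash
python3 -c "
from h import *
print(finish_job())"
```

```text
the job is handed in; nothing more can be done
None
```

I handed the job in at about 18 s of the 61 s, with the lid open on its stop, the folder flat on the mat, the bystanders where they were, and the plate on the pin, held down at its hard stop by the gripper (underside about 30 mm); no verdict came back.

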